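# Check the emergency stop of the bench drill

## Task

Do the start-of-shift check of the emergency stop on the bench drill's control box: with the fingertips push the mushroom button straight in until it latches, and take the fingers off it so that it stays in by itself. Then put a fingertip against the side of one of its lobes and push it round clockwise, as seen from above, until it springs back out, and back away so that it turns home. Only press and push: do not pinch or force the button, and leave the start button, the selector and everything lying on the bench as they are.

Things in the scene. Friction and masses are not known exactly. Their poses are not given: they have to be found in the camera images.
- station: The drill's control box, fixed on the bench: 90 (x) by 184 (y) by 65 mm high, three operators in a row on its lid: mushroom stop at y = -47 mm, start button at +20, selector at +64. Feet reach to x = +-61 mm (12 mm high); a conduit leaves its +x side at y = 30 mm and enters the bench at x = 90 mm. Origin: centre of the underside, on the bench; z up.
- mushroom: Head of the mushroom stop button, axis vertical: dome of radius 21.5 mm with three round lobes (20 mm wide uprights centred 22 mm from the axis; 64 mm across in all), three hollows between. Origin: on the axis at the head's underside, 80 mm above the bench when out. Its frame moves with it, x along the box's x at rest: lobes at 60, 180, 300 degrees, hollows at 0, 120, 240 (from x towards y).
- mushroom_top (a point): Middle of the mushroom's dome, on its axis, 26 mm above the underside of the head (106 mm above the bench when out); moves with it. The lobes span 1 to 19 mm above that underside. Below the head, a bezel nut of radius 21 mm rises 7 mm above the lid.
- stop_press (a joint): How far the mushroom button is pushed in, m: 0 out (spring-returned), end stop at 0.009. It takes about 5 N to start and about 9 N to push it past the latch, which catches at 0.0075; let go, it then rests at about 0.0074 until twisted.
- stop_turn (a joint): Twist of the mushroom button, rad, 0 at rest, growing clockwise as seen from above, limit 1.0. A spring turns it back to 0 when let go; turning takes 0.025 to 0.08 N m. Pushed in and latched, it is released at about 0.6 to 0.7 and then springs out by itself.
- start (a joint): Travel of the start button, m: 0 out, 0.004 pressed; it must stay out. A 25 mm black round, 1 mm below the rim of a 33 mm steel shroud 8 mm high on the lid, 67 mm from the mushroom's axis.
- selector_tip (a point): Pointer end of the bar-grip selector, 13.5 mm from its axis. The selector stands on the lid 111 mm from the mushroom's axis, 28 mm across, and rises 19 mm above the lid; it may stand turned up to 35 degrees either way at the start and turns easily.
- oil_can_mid (a point): Bystander: loose dark steel oil can with a thin spout, 60 mm across, 118 mm high, upright on the bench. This point is on its axis 30 mm up.
- bushing_mid (a point): Bystander: loose steel bushing, a tube 48 mm across and 45 mm high, standing on the bench. This point is its centre.
- bracket_mid (a point): Bystander: loose steel angle bracket, 60 by 55 mm, 55 mm high, standing on the bench. This point is half-way up above the middle of its base.
- hammer_mid (a point): Bystander: loose hammer, 270 mm long, wooden handle, steel head up to 30 mm high, lying on the bench beyond the box. This point is the middle of the handle's length, 13 mm up.

How it is judged:
By the outcome, as a careful person would: the job done as asked, in the order asked, and still so for the second after the job is handed in, with the robot touching nothing.
It also fails if it takes over 45 s, if anything falls off the work surface, if the arm or the gripper's body presses on something with over 40 N, if the wrist force passes 120 N, or if a joint passes its speed limit or range.

## Robot

A 6-joint arm with a two-finger parallel gripper is mounted at the origin on the work surface. World frame = base frame: x ahead of the robot, y to its left, z up, the work surface at z = 0. Lengths are in m, angles in rad, forces in N, time in s.
With the tool pointing down it reaches from about 0.375 to 0.975 m from the base axis. Payload 3.8 kg.
Tool frame: the origin (TCP) lies at the very end of the fingers, on their centre line; the grasp point (between the pads) lies bot.hold_point_z behind it (bot.hold_point_z is the distance from the TCP to the grasp point, in m); z points along the fingers, x is the direction in which the jaws open and shut, and the axes are right-handed (so a half turn about z gives the same grasp; the last joint's range is limited). The gripper opens to 85 mm and grips with 20 to 120 N. Pads are 22 mm wide; open, the fingers measure 114 mm over their backs; the gripper's body (76 mm by 85 mm) begins 54 mm behind the grasp point. The pads swing forward as they close: fully open they stand 13 mm farther back than shut.
Start: joints at [1.194, 0.264, 1.604, -0, 1.274, -0.037], TCP at [0.225, 0.636, 0.231] pointing down, gripper open.
Joint ranges: [-2.63, 2.63], [-0.94, 2.18], [0.31, 2.57], [-1.31, 4.45], [0, 2.66], [-2.55, 2.55]. Speed limits (rad/s): [2.57, 2.57, 3.14, 3.14, 3.14, 3.14].

## Interface

Orientations are given as a 3x3 rotation matrix whose columns are the frame's x, y, z axes.
In Python, from cell import bot gives the robot as it stands.
- The arm moves only by the tool step_arm, never from a script. Its argument "series" is a list that holds one entry, the list of rows, each a list of 5 numbers: the shift along the tool's x, y, z in mm, then the turn about the tool's z in rad, then the finger opening in mm, from 0 to 85.4. A call has 1 to 10 rows; each row shifts and turns the pose as measured when the row begins, along the tool's axes as they then stand; what a row does not reach is not made up. A row lasts 1/12 s, in which the tool goes at most 41.7 mm and 7.16 degrees, less where a joint would pass 70% of its speed; a pose out of reach is approached as far as the arm can. A call is refused whole if a number of a shift passes 41.7 or a number of a turn 0.125, either way. A call with a gripper value outside its range is refused whole. The fingers move at their own pace and stop on an object; the grip force is fixed at half the most. Time passes only in rows, so rows that do not move let the fingers close. It gives the time, the measured TCP pose, the force and the opening at its end, in the units of the state.
- bot.get_obs(): the state, without advancing time (a new reading comes with each control period).
- bot.read_camera(name): name is "side" or "top"; returns the picture (384x512x3 uint8, red, green, blue); there is no depth.
- bot.calibration(name): a dict with "fx", "fy", "cx", "cy" (pixels), "D" ([k1, k2, p1, p2, k3] as OpenCV has them; the pictures are not rectified), "rvec" (rotation vector, rad) and "tvec" (3), from world to camera coordinates, as OpenCV has them. Camera axes: x right, y down, z forward; pixel columns grow to the right and rows downward; lengths in m; the calibration is good to about 2 mm. A picture is of the moment at which its call begins. calibration takes no time and is no camera call.
- bot.close_job(): hands the job in, once; it reports no verdict.
The state is a dict: "t": time; "q": joint angles; "dq": joint speeds; "tau": joint torques, N m; "tcp_pos": TCP position; "tcp_rot": TCP orientation; "ft_force": force on the tool from outside, world axes, zero at the start; "ft_torque": the same for the moment, N m; "width": finger opening in m.
Only numpy, scipy, OpenCV 4.12 (cv2) and the standard library are available. Lean on these libraries where they do the work, as an engineer would, in place of code of your own. Each camera call takes 0.05 s, during which the arm holds its last target. There are 200 camera calls.

## Working session

There is one attempt and no reset: what is moved stays moved. The work goes in short steps, Python scripts to look and compute and a tool call to move; the robot and the scene stay as the last step left them, time stands still between calls to the robot, and variables do not carry over. Pictures are saved under pics/ and viewed, about 8 in all and at most 12, crops included, and the job is handed in when it is done.

Besides the shell and the picture viewer there is one more tool, called after "Call:" as name(argument=value, ...) on one line, values as JSON. step_arm: Moves the arm, as the interface text tells. Its arguments: {"type":"object","properties":{"series":{"type":"array"}},"required":["series"]}

```bash
mkdir -p pics; ls; python3 - <<'E'
from cell import bot
import cv2
for n in("top","side"):
    cv2.imwrite(f"pics/{n}0.png",bot.read_camera(n)[...,::-1])
    c=bot.calibration(n);print(n,c)
o=bot.get_obs();print(o,bot.hold_point_z)
E
```

```text
pics
top {'fx': 375.23111099733757, 'fy': 375.23111099733757, 'cx': 256.7218460482619, 'cy': 191.61877717771253, 'D': array([-0.00205719,  0.        ,  0.        ,  0.        ,  0.        ]), 'rvec': array([ 2.16364493, -2.14205605,  0.09979537]), 'tvec': array([0.05318378, 0.59943411, 0.79796953])}
side {'fx': 426.98352855383183, 'fy': 426.98352855383183, 'cx': 249.0816197580745, 'cy': 189.14316324501837, 'D': array([-0.08437055,  0.        ,  0.        ,  0.        ,  0.        ]), 'rvec': array([ 0.29857019, -2.85541011,  1.10356048]), 'tvec': array([0.5698505 , 0.13496756, 1.03182556])}
{'t': 0.1, 'q': array([ 1.19410924e+00,  2.64655612e-01,  1.60521126e+00,  1.95405054e-05,
        1.27369821e+00, -3.69206201e-02]), 'dq': array([ 1.49823738e-03, -7.88697774e-05, -3.58900664e-03, -9.23092965e-04,
       -9.80555437e-04,  1.04581458e-03]), 'tau': array([-1.23089361e-03, -5.16706109e+01, -3.68588161e+01, -3.24983330e-05,
        6.24232154e-03, -3.31716862e-06]), 'tcp_pos': array([0.22472685, 0.63580958, 0.23011562]), 'tcp_rot': array([[ 3.33271597e-01,  9.42830574e-01, -7.42916116e-04],
       [ 9.42828807e-01, -3.33272413e-01, -1.82726519e-03],
       [-1.97039493e-03, -9.14671272e-05, -9.99998055e-01]]), 'ft_force': array([-0.39385808,  0.48229362,  0.77152672]), 'ft_torque': array([ 0.00899324, -0.04200708,  0.03122018]), 'width': 0.08553830889789586} 0.0187
```

View pics/top0.png

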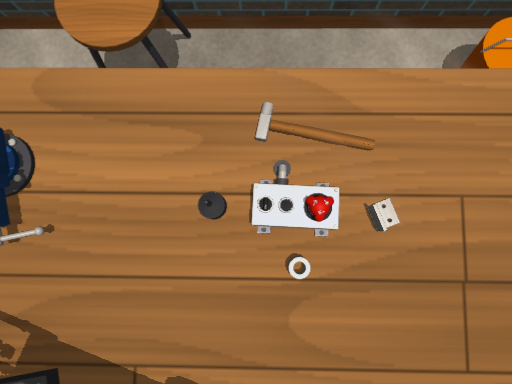

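View pics/side0.png

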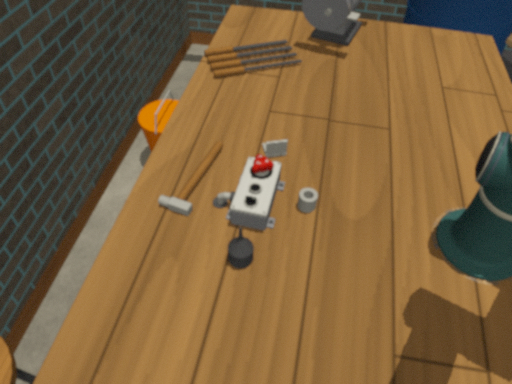

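The top view shows the box at (295,206), mushroom at (319,206), start (286,205), selector (265,204), can (212,205), bushing (299,267), bracket (384,213), and the hammer above. I'll enlarge that area.

```bash
python3 - <<'E'
import cv2
a=cv2.imread("pics/top0.png")[150:250,240:360]
b=cv2.imread("pics/side0.png")[140:240,205:305]
a=cv2.resize(a,None,fx=6,fy=6,interpolation=2);cv2.imwrite("pics/c1.png",a)
E
```

```text
(no output)
```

View pics/c1.png

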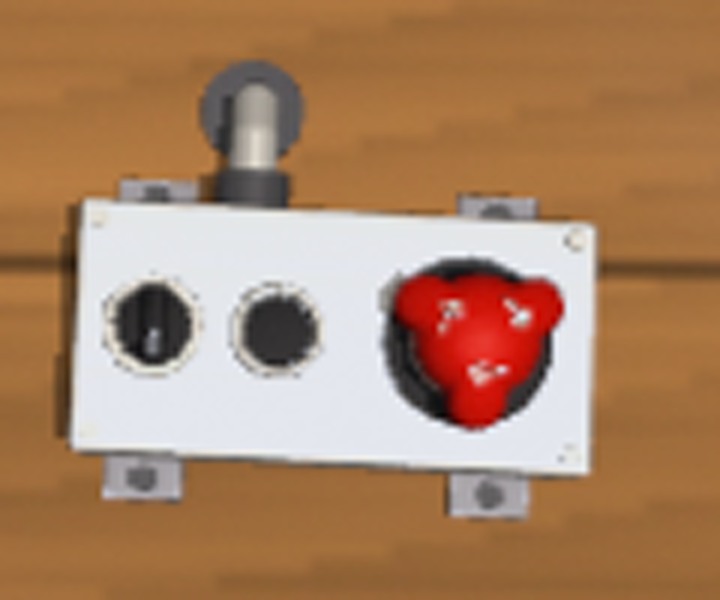

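The crop shows lid corners at about (82,198), (597,226), (590,472), (72,450). The mushroom has lobes at (420,298), (540,305) and (475,408), and its dome is near (478,338).

```bash
cat > h.py <<'E'
import numpy as np,cv2
from cell import bot
def unproj(name,uv,z):
    c=bot.calibration(name);K=np.array([[c['fx'],0,c['cx']],[0,c['fy'],c['cy']],[0,0,1]])
    R=cv2.Rodrigues(c['rvec'])[0];C=-R.T@c['tvec']
    u=cv2.undistortPoints(np.array(uv,float).reshape(-1,1,2),K,c['D'])[:,0]
    d=np.c_[u,np.ones(len(u))]@R
    return C+d*((z-C[2])/d[:,2])[:,None]
def proj(name,P):
    c=bot.calibration(name);K=np.array([[c['fx'],0,c['cx']],[0,c['fy'],c['cy']],[0,0,1]])
    return cv2.projectPoints(np.array(P,float).reshape(-1,1,3),c['rvec'],c['tvec'],K,c['D'])[0][:,0]
E
python3 - <<'E'
from h import *
f=lambda p:np.array(p)/6+[240,150]-0.4
L=unproj("top",f([(82,198),(597,226),(590,472),(72,450)]),.065)
print(L, [np.linalg.norm(L[i]-L[i-1]) for i in range(4)])
m=L.mean(0); v=(L[0]-L[1]+L[3]-L[2])[:2]; v/=np.linalg.norm(v); yaw=np.arctan2(-v[0],v[1]);print(m,yaw)
print("mush pred",m[:2]-.047*v)
print("lobe centres z.1",unproj("top",f([(420,298),(540,305),(475,403)]),.097))
print("mean",unproj("top",f([(420,298),(540,305),(475,403)]),.097).mean(0))
print("start,sel",unproj("top",f([(278,328),(154,323)]),.073))
# side check
M=np.r_[m[:2]-.047*v,.106]
print("side proj top",proj("side",[M,np.r_[m[:2],.065]+0]))
print("others",unproj("top",[(212,205)],.1),unproj("top",[(299,267)],.045),unproj("top",[(384,213)],.03))
im=cv2.imread("pics/side0.png")[140:240,205:305];cv2.imwrite("pics/c2.png",cv2.resize(im,None,fx=6,fy=6,interpolation=2))
E
```

```text
[[ 0.61480911  0.0661595   0.065     ]
 [ 0.60630219 -0.11695643  0.065     ]
 [ 0.51928017 -0.11332769  0.065     ]
 [ 0.52504004  0.06859079  0.065     ]] [np.float64(0.08980198710547667), np.float64(0.18331342547387283), np.float64(0.08709764932571148), np.float64(0.18200964295781172)]
[ 0.56635788 -0.02388346  0.065     ] -0.03906353462533986
mush pred [ 0.56452236 -0.0708476 ]
lobe centres z.1 [[ 0.5770039  -0.05030162  0.097     ]
 [ 0.57499213 -0.09095224  0.097     ]
 [ 0.54150638 -0.068688    0.097     ]]
mean [ 0.5645008  -0.06998062  0.097     ]
start,sel [[ 0.56825026 -0.00343928  0.073     ]
 [ 0.56959632  0.0400636   0.073     ]]
side proj top [[262.00216353 158.99486361]
 [257.35439073 183.33829236]]
others [[0.56312771 0.1487397  0.1       ]] [[ 0.43631955 -0.03323833  0.045     ]] [[ 0.55449387 -0.2216109   0.03      ]]
```

View pics/c2.png

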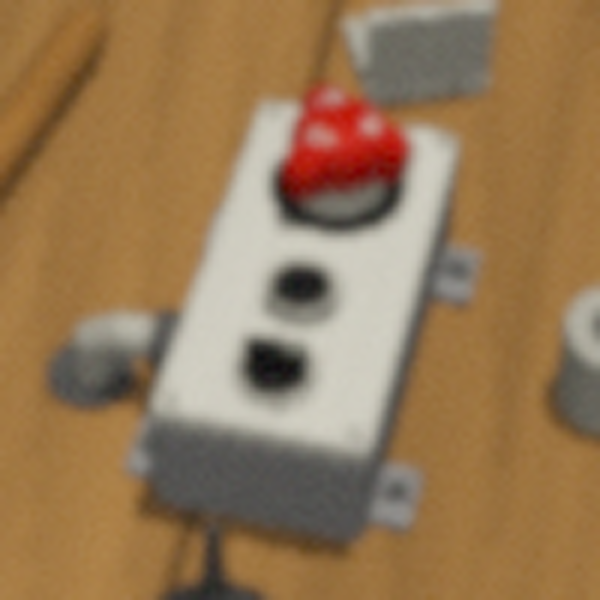

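Both views agree: mushroom axis at about (0.5645, -0.0705), box yaw -0.04. I'll move above it with the fingers shut, staying high.

Call:
step_arm(series=[[[-25, 25, 0, 0, 0], [-25, 25, 0, 0, 0], [-25, 25, 0, 0, 0], [-25, 25, 0, 0, 0], [-25, 25, 0, 0, 0], [-25, 25, 0, 0, 0], [-25, 25, 0, 0, 0], [-25, 25, 0, 0, 0], [-25, 25, 0, 0, 0], [-25, 25, 0, 0, 0]]])

```text
t: 0.93
tcp_pos: [0.377, 0.3076, 0.2228]
tcp_rot: [[0.322, 0.947, -0.007], [0.947, -0.322, -0.008], [-0.01, -0.005, -1.0]]
ft_force: [1.7, 0.3, -0.6]
width: -0.0005
```

Call:
step_arm(series=[[[-25, 25, 0, 0, 0], [-25, 25, 0, 0, 0], [-25, 25, 0, 0, 0], [-25, 25, 0, 0, 0], [-25, 25, 0, 0, 0], [-25, 25, 0, 0, 0], [-25, 25, 0, 0, 0], [-25, 25, 0, 0, 0], [-25, 25, 0, 0, 0], [-25, 25, 0, 0, 0]]])

```text
t: 1.77
tcp_pos: [0.5341, -0.0278, 0.2207]
tcp_rot: [[0.321, 0.947, -0.011], [0.947, -0.321, -0.008], [-0.011, -0.008, -1.0]]
ft_force: [1.3, -0.7, -0.5]
width: -0.0
```

Call:
step_arm(series=[[[0, 0, 0, -0.1, 0], [0, 0, 0, -0.1, 0], [0, 0, 0, -0.1, 0], [0, 0, 0, 0, 0]]])

```text
t: 2.1
tcp_pos: [0.5359, -0.0372, 0.2185]
tcp_rot: [[0.025, 1.0, -0.014], [1.0, -0.025, -0.01], [-0.011, -0.013, -1.0]]
ft_force: [-0.5, 0.2, -0.1]
width: 0.0002
```

```bash
cat > d.py <<'E'
from h import *
import sys
def rel(P):
    o=bot.get_obs();R=o['tcp_rot'];p=o['tcp_pos']
    print('t %.2f'%o['t'],'tcp',p.round(4),'xang',np.arctan2(R[1,0],R[0,0]).round(3),'F',o['ft_force'].round(2),'w',round(o['width'],4))
    for q in P: print('to',q,'tool mm',((np.array(q)-p)@R*1000).round(1))
E
python3 -c "
from d import *
rel([(.5645,-.0705,.116)])
print(bot.get_obs()['tcp_rot'].round(4))"
```

```text
t 2.10 tcp [ 0.5359 -0.0372  0.2185] xang 1.546 F [-0.45  0.21 -0.05] w 0.0002
to (0.5645, -0.0705, 0.116) tool mm [-31.5  30.8 102.4]
[[ 0.0249  0.9996 -0.0135]
 [ 0.9996 -0.0251 -0.0104]
 [-0.0108 -0.0133 -0.9999]]
```

Call:
step_arm(series=[[[-15.7, 15.4, 0, 0.014, 0], [-15.7, 15.4, 0, 0, 0], [0, 0, 20, 0, 0], [0, 0, 20, 0, 0], [0, 0, 20, 0, 0], [0, 0, 20, 0, 0], [0, 0, 10, 0, 0], [0, 0, 0, 0, 0]]])

```text
t: 2.77
tcp_pos: [0.5652, -0.0708, 0.1246]
tcp_rot: [[0.061, 0.998, -0.013], [0.998, -0.061, -0.01], [-0.011, -0.012, -1.0]]
ft_force: [0.2, 0.0, -0.9]
width: -0.0002
```

```bash
python3 -c "
from d import *
rel([(.5645,-.0705,.106)])
a=bot.read_camera('top')[150:250,240:360,::-1];b=bot.read_camera('side')[110:210,205:325,::-1]
cv2.imwrite('pics/p1.png',cv2.resize(np.hstack([a,b]),None,fx=3.3,fy=3.3,interpolation=2))"
```

```text
t 2.77 tcp [ 0.5652 -0.0708  0.1246] xang 1.51 F [ 0.24  0.03 -0.93] w -0.0002
to (0.5645, -0.0705, 0.106) tool mm [ 0.4 -0.5 18.6]
```

View pics/p1.png

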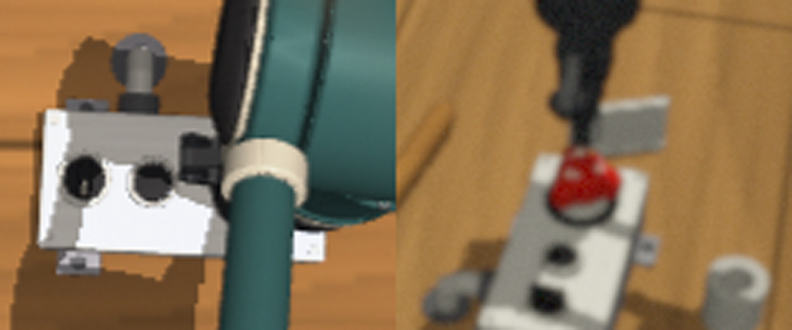

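The side view shows the shut fingertips at (580,150), right above the dome. Now the gentle descent.

Call:
step_arm(series=[[[0, 0, 7, -0.02, 0], [0, 0, 6, 0, 0], [0, 0, 3, 0, 0], [0, 0, 3, 0, 0]]])

```text
t: 3.2
tcp_pos: [0.5704, -0.0713, 0.1118]
tcp_rot: [[0.038, 0.999, -0.0], [0.999, -0.038, -0.012], [-0.012, -0.0, -1.0]]
ft_force: [-1.1, -0.1, 0.3]
width: -0.0002
```

Call:
step_arm(series=[[[0, 0, 2, 0, 0], [0, 0, 2, 0, 0], [0, 0, 2, 0, 0]]])

```text
t: 3.45
tcp_pos: [0.5711, -0.0715, 0.1061]
tcp_rot: [[0.039, 0.999, 0.001], [0.999, -0.039, -0.012], [-0.012, 0.002, -1.0]]
ft_force: [-0.4, -0.2, -0.4]
width: -0.0002
```

Call:
step_arm(series=[[[1, -4, -1, 0, 0], [0, -2, 0, 0, 0], [0, 0, 0, 0, 0]]])

```text
t: 3.7
tcp_pos: [0.5646, -0.0702, 0.1069]
tcp_rot: [[0.039, 0.999, 0.001], [0.999, -0.039, -0.012], [-0.012, 0.001, -1.0]]
ft_force: [-0.2, 0.1, 1.1]
width: -0.0004
```

Call:
step_arm(series=[[[0, 0, 2, 0, 0], [0, 0, 2, 0, 0], [0, 0, 2, 0, 0]]])

```text
t: 3.95
tcp_pos: [0.565, -0.0703, 0.1032]
tcp_rot: [[0.039, 0.999, 0.002], [0.999, -0.039, -0.013], [-0.012, 0.003, -1.0]]
ft_force: [-3.9, 1.2, 8.2]
width: -0.0002
```

Call:
step_arm(series=[[[0, 0, 3, 0, 0], [0, 0, 3, 0, 0], [0, 0, 3, 0, 0]]])

```text
t: 4.2
tcp_pos: [0.565, -0.0703, 0.0975]
tcp_rot: [[0.039, 0.999, 0.002], [0.999, -0.039, -0.012], [-0.012, 0.003, -1.0]]
ft_force: [-4.1, 0.6, 7.2]
width: 0.0002
```

Call:
step_arm(series=[[[0, 0, 1.5, 0, 0], [0, 0, 1.5, 0, 0]]])

```text
t: 4.37
tcp_pos: [0.5651, -0.0703, 0.0966]
tcp_rot: [[0.039, 0.999, 0.002], [0.999, -0.039, -0.012], [-0.012, 0.003, -1.0]]
ft_force: [-5.1, 1.1, 13.2]
width: -0.0001
```

The force rises at the end stop, so the button should be past the latch. I'll lift off and check.

Call:
step_arm(series=[[[0, 0, -3, 0, 0], [0, 0, -5, 0, 0], [0, 0, -20, 0, 0], [-20, -25, -15, 0, 0], [-20, -25, -15, 0, 0], [-30, -20, 0, 0, 0], [-30, 0, 0, 0, 0], [0, 0, 0, 0, 0]]])

```text
t: 5.03
tcp_pos: [0.4903, -0.1686, 0.1599]
tcp_rot: [[0.033, 0.999, 0.005], [0.999, -0.033, -0.014], [-0.014, 0.006, -1.0]]
ft_force: [1.4, -0.7, 0.7]
width: -0.0002
```

```bash
python3 -c "
from d import *
rel([(.5645,-.0705,.106)])
a=bot.read_camera('top')[150:250,270:370,::-1];b=bot.read_camera('side')[135:195,225:305,::-1]
a=cv2.resize(a,(400,400),interpolation=2);b=cv2.resize(b,(400,300),interpolation=2)
b0=cv2.resize(cv2.imread('pics/side0.png')[135:195,225:305],(400,300),interpolation=2)
cv2.imwrite('pics/p2.png',np.hstack([np.vstack([b0,b]),np.vstack([a,np.zeros((200,400,3),np.uint8)])]))"
```

```text
t 5.03 tcp [ 0.4903 -0.1686  0.1599] xang 1.538 F [ 1.35 -0.74  0.65] w -0.0002
to (0.5645, -0.0705, 0.106) tool mm [101.2  70.7  52.9]
```

View pics/p2.png

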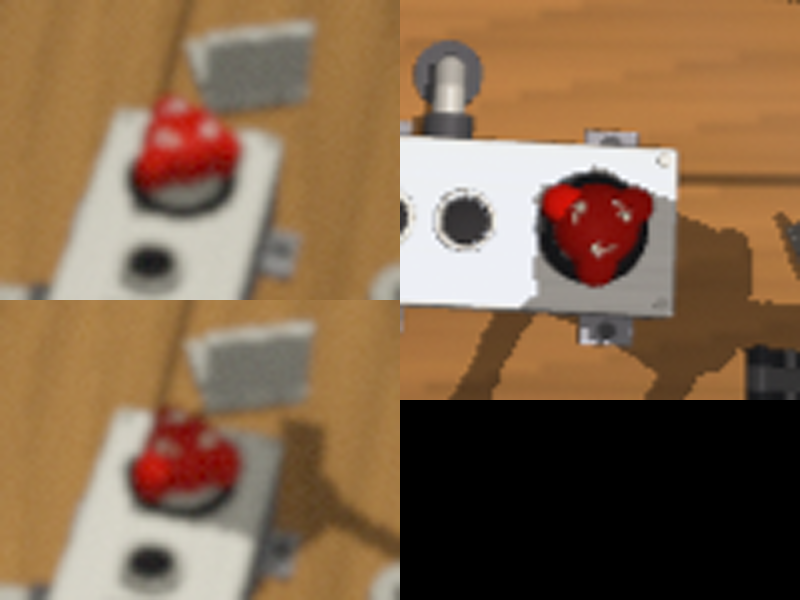

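Before (top left) and after (bottom left): the head now sits about 3 px lower by itself, so it is latched. The top view has it centred at (597,225), unturned. Next I'll go to the -y side of the lobe that faces the robot.

```bash
python3 -c "
from d import *
rel([(.5279,-.1111,.12),(.5279,-.1111,.079)])"
```

```text
t 5.13 tcp [ 0.4899 -0.1653  0.1588] xang 1.538 F [-0.09  1.23 -0.09] w -0.0001
to (0.5279, -0.1111, 0.12) tool mm [55.8 36.1 38.3]
to (0.5279, -0.1111, 0.079) tool mm [56.3 36.  79.3]
```

Call:
step_arm(series=[[[18, 12, 10, 0, 0], [18, 12, 10, 0, 0], [18, 12, 10, 0, 0], [0, 0, 8, 0, 0], [0, 0, 0, 0, 0], [0, 0, 0, 0, 0]]])

```text
t: 5.63
tcp_pos: [0.53, -0.1071, 0.1179]
tcp_rot: [[0.032, 0.999, 0.002], [0.999, -0.032, -0.009], [-0.009, 0.002, -1.0]]
ft_force: [-0.5, -0.6, -0.3]
width: -0.0
```

```bash
python3 -c "
from d import *
rel([(.5279,-.1111,.079)])"
```

```text
t 5.63 tcp [ 0.53   -0.1071  0.1179] xang 1.539 F [-0.49 -0.64 -0.33] w -0.0
to (0.5279, -0.1111, 0.079) tool mm [-3.8 -2.  38.9]
```

Call:
step_arm(series=[[[-4, -2, 10, 0, 0], [0, 0, 10, 0, 0], [0, 0, 10, 0, 0], [0, 0, 6, 0, 0], [0, 0, 0, 0, 0], [0, 0, 0, 0, 0]]])

```text
t: 6.13
tcp_pos: [0.526, -0.1129, 0.0781]
tcp_rot: [[0.033, 0.999, 0.001], [0.999, -0.033, -0.009], [-0.009, 0.001, -1.0]]
ft_force: [-0.1, -0.0, -0.1]
width: -0.0002
```

```bash
python3 -c "
from d import *
rel([(.5279,-.1111,.079)])
a=bot.read_camera('top')[150:250,270:370,::-1];b=bot.read_camera('side')[135:195,225:305,::-1]
a=cv2.resize(a,(400,400),interpolation=2);b=cv2.resize(b,(400,300),interpolation=2)
b=np.vstack([b,np.zeros((100,400,3),np.uint8)])
cv2.imwrite('pics/p3.png',np.hstack([b,a]))"
```

```text
t 6.13 tcp [ 0.526  -0.1129  0.0781] xang 1.538 F [-0.11 -0.01 -0.14] w -0.0002
to (0.5279, -0.1111, 0.079) tool mm [ 1.9  1.8 -0.9]
```

View pics/p3.png

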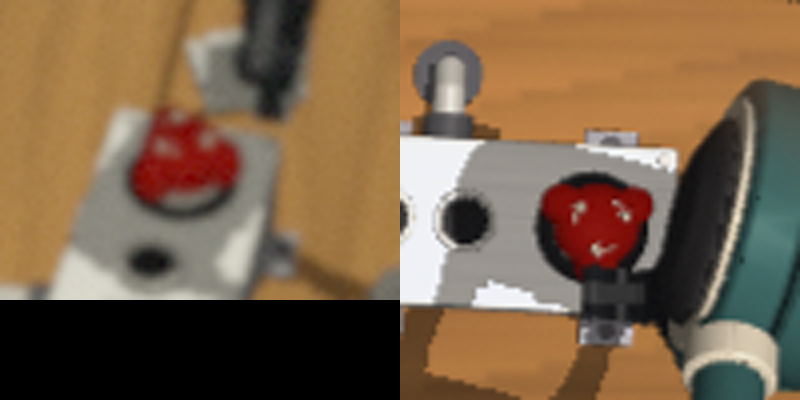

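The fingertip (side view, 268,105) stands free beside the lobe, clear of the box and everything else. I'll push in +y (tool x).

Call:
step_arm(series=[[[5, 2, 0, 0, 0], [4, 0, 0, 0, 0], [3, 0, 0, 0, 0], [2, 0, 0, 0, 0]]])

```text
t: 6.57
tcp_pos: [0.5306, -0.0985, 0.0802]
tcp_rot: [[0.034, 0.999, 0.005], [0.999, -0.034, -0.01], [-0.01, 0.005, -1.0]]
ft_force: [0.4, -0.8, -0.4]
width: 0.0
```

Call:
step_arm(series=[[[3, 0, 0, 0, 0], [3, 0, 0, 0, 0]]])

```text
t: 6.73
tcp_pos: [0.5314, -0.0917, 0.0808]
tcp_rot: [[0.034, 0.999, 0.006], [0.999, -0.034, -0.01], [-0.01, 0.006, -1.0]]
ft_force: [1.2, 0.9, -0.5]
width: 0.0003
```

Call:
step_arm(series=[[[3, 0, 0, 0, 0], [3, 0, 0, 0, 0]]])

```text
t: 6.9
tcp_pos: [0.5314, -0.0851, 0.081]
tcp_rot: [[0.033, 0.999, 0.005], [0.999, -0.033, -0.011], [-0.011, 0.006, -1.0]]
ft_force: [-2.2, -1.5, 0.5]
width: 0.0001
```

Call:
step_arm(series=[[[2, -2.5, 1.5, 0, 0], [2.5, 0, 0, 0, 0]]])

```text
t: 7.07
tcp_pos: [0.5287, -0.0803, 0.0794]
tcp_rot: [[0.032, 0.999, 0.005], [0.999, -0.032, -0.012], [-0.012, 0.005, -1.0]]
ft_force: [-1.6, -1.3, 0.8]
width: 0.0002
```

Call:
step_arm(series=[[[2.5, 0, 0, 0, 0], [2.5, 0, 0, 0, 0]]])

```text
t: 7.23
tcp_pos: [0.5282, -0.0751, 0.0791]
tcp_rot: [[0.032, 0.999, 0.004], [0.999, -0.032, -0.012], [-0.012, 0.005, -1.0]]
ft_force: [-0.8, -2.0, 0.7]
width: 0.0003
```

Call:
step_arm(series=[[[2, 0, 0, 0, 0]]])

```text
t: 7.32
tcp_pos: [0.5284, -0.073, 0.0791]
tcp_rot: [[0.032, 0.999, 0.004], [0.999, -0.032, -0.013], [-0.013, 0.005, -1.0]]
ft_force: [-0.9, -2.6, 1.6]
width: 0.0002
```

```bash
python3 -c "
from d import *
rel([])
a=bot.read_camera('top')[150:250,270:370,::-1];b=bot.read_camera('side')[135:195,225:305,::-1]
a=cv2.resize(a,(400,400),interpolation=2);b=cv2.resize(b,(400,300),interpolation=2)
b=np.vstack([b,np.zeros((100,400,3),np.uint8)])
cv2.imwrite('pics/p4.png',np.hstack([b,a]))"
```

```text
t 7.32 tcp [ 0.5284 -0.073   0.0791] xang 1.539 F [-0.85 -2.56  1.58] w 0.0002
```

View pics/p4.png

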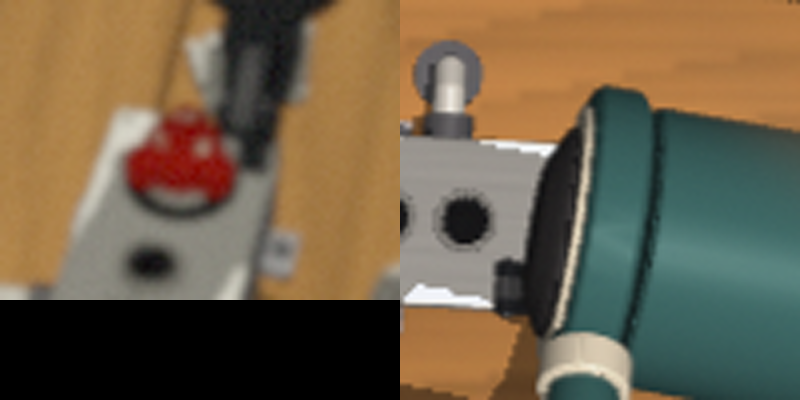

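The side view shows the head turned part-way (lobes at (145,165) and (215,180)) and still low. I'll keep pushing in small steps.

Call:
step_arm(series=[[[2.5, 0.5, 0, 0, 0]]])

```text
t: 7.5
tcp_pos: [0.5288, -0.0706, 0.0792]
tcp_rot: [[0.032, 0.999, 0.004], [0.999, -0.032, -0.013], [-0.013, 0.005, -1.0]]
ft_force: [-2.0, -1.8, 1.2]
width: -0.0002
```

Call:
step_arm(series=[[[2.5, 0.5, 0, 0, 0]]])

```text
t: 7.58
tcp_pos: [0.5294, -0.0681, 0.0792]
tcp_rot: [[0.032, 0.999, 0.004], [0.999, -0.032, -0.013], [-0.013, 0.004, -1.0]]
ft_force: [-0.9, -1.2, 0.3]
width: -0.0002
```

Call:
step_arm(series=[[[2, 0.5, 0, 0, 0]]])

```text
t: 7.67
tcp_pos: [0.5297, -0.066, 0.079]
tcp_rot: [[0.033, 0.999, 0.003], [0.999, -0.033, -0.013], [-0.013, 0.004, -1.0]]
ft_force: [-0.9, -2.8, 0.5]
width: 0.0
```

```bash
cat > v.py <<'E'
from d import *
rel([])
n=sys.argv[1]
b=bot.read_camera('side')[135:195,225:305,::-1]
b0=cv2.imread('pics/side0.png')[135:195,225:305]
cv2.imwrite(f'pics/{n}.png',cv2.resize(np.hstack([b0,b]),None,fx=5,fy=5,interpolation=2))
E
python3 v.py p5
```

```text
t 7.67 tcp [ 0.5297 -0.066   0.079 ] xang 1.538 F [-0.89 -2.76  0.52] w 0.0
```

View pics/p5.png

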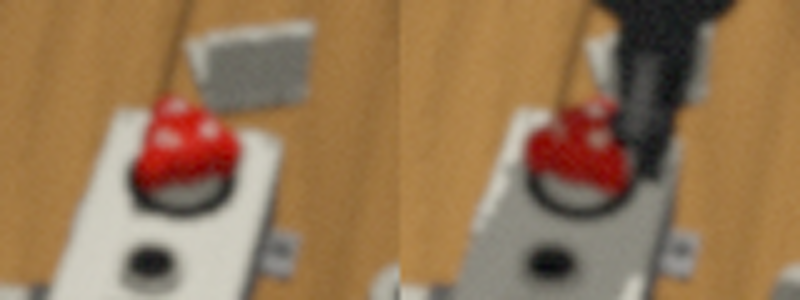

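The head looks raised again (top at row 97, stem visible as at the start). I'll back off the way I came and then go up.

Call:
step_arm(series=[[[-5, -1, 0, 0, 0], [-8, -1, 0, 0, 0], [-10, -1, 0, 0, 0], [-12, -1, 0, 0, 0], [-15, -1, 0, 0, 0], [-15, 0, -5, 0, 0], [0, 0, -25, 0, 0], [0, 0, -30, 0, 0], [-35, 0, -15, 0, 0], [0, 0, 0, 0, 0]]])

```text
t: 8.55
tcp_pos: [0.5195, -0.1742, 0.1558]
tcp_rot: [[0.033, 0.999, 0.003], [0.999, -0.033, -0.01], [-0.01, 0.003, -1.0]]
ft_force: [1.0, -0.2, 0.7]
width: -0.0004
```

```bash
python3 -c "
from d import *
rel([])
a=bot.read_camera('top')[150:250,270:370,::-1];b=bot.read_camera('side')[135:195,225:305,::-1]
f=lambda x,s:cv2.resize(x,s,interpolation=2)
a0=f(cv2.imread('pics/top0.png')[150:250,270:370],(300,300));b0=f(cv2.imread('pics/side0.png')[135:195,225:305],(400,300))
cv2.imwrite('pics/p6.png',np.hstack([np.vstack([b0,f(b,(400,300))]),np.vstack([a0,f(a,(300,300))])]))"
```

```text
t 8.55 tcp [ 0.5195 -0.1742  0.1558] xang 1.537 F [ 1.01 -0.2   0.75] w -0.0004
```

View pics/p6.png

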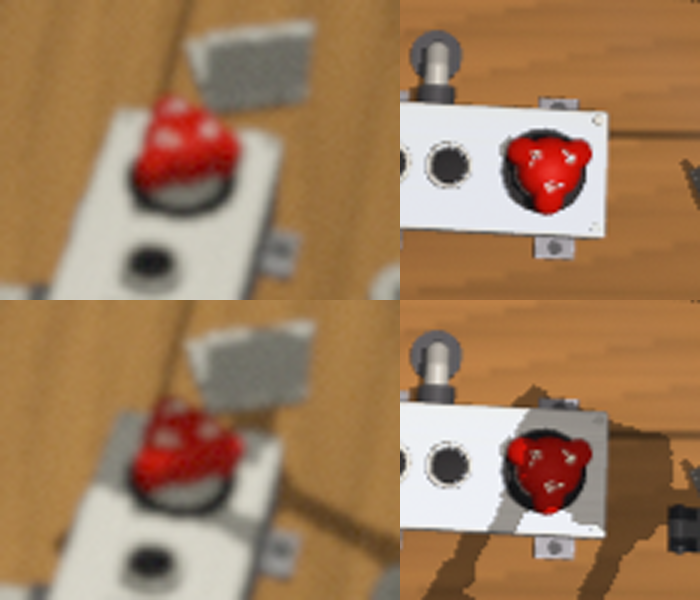

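Before and after (side and top): the head is back up (top at row ~97, against 95 at the start and 110 latched) and its lobes point as before. I'll do a quick numeric check, then hand in.

```bash
python3 -c "
from d import *
def m(im,x0,x1,y0,y1,n):
    h=cv2.cvtColor(im,cv2.COLOR_BGR2HSV); k=((h[...,0]<8)|(h[...,0]>172))&(h[...,1]>170)
    w=np.zeros_like(k);w[y0:y1,x0:x1]=1;ys,xs=np.nonzero(k&w);print(n,len(xs),xs.mean().round(2),ys.mean().round(2),xs.min(),xs.max(),ys.min(),ys.max())
s0=cv2.imread('pics/side0.png');t0=cv2.imread('pics/top0.png')
s=bot.read_camera('side')[...,::-1].copy();t=bot.read_camera('top')[...,::-1].copy()
for n,i in(('s0',s0),('s1',s)):m(i,240,290,140,190,n)
for n,i in(('t0',t0),('t1',t)):m(i,295,345,180,230,n)
p2=cv2.imread('pics/p2.png')[300:,:400];p2=cv2.resize(p2,(80,60),interpolation=cv2.INTER_AREA);m(p2,15,65,5,55,'latched(+225,+135)')
for n,(x,y) in dict(can=(212,205),bush=(299,267),brack=(384,213),sel=(265,204),hammer=(316,130)).items():
    r=13 if n!='sel' else 8
    g0=np.float32(cv2.cvtColor(t0,6)[y-r:y+r,x-r:x+r]);g=np.float32(cv2.cvtColor(t,6)[y-r:y+r,x-r:x+r]);print(n,np.round(cv2.phaseCorrelate(g0,g)[0],2),abs(g-g0).mean())
rel([])
"
```

```text
s0 189 261.37 164.74 252 271 154 172
s1 196 261.47 165.03 252 272 155 173
t0 428 318.92 205.82 306 333 196 220
t1 432 319.11 205.76 306 333 195 220
latched(+225,+135) 188 36.36 32.26 27 46 24 39
can [0.49 0.46] 5.3964496
bush [0.6  0.13] 53.571007
brack [-0.04 -0.12] 67.94231
sel [-0.01  0.03] 8.2578125
hammer [0.52 0.51] 8.62426
t 8.75 tcp [ 0.5163 -0.1684  0.1508] xang 1.539 F [-0.16  1.16 -0.17] w -0.0003
```

Call:
step_arm(series=[[[0, 0, -25, 0, 0], [0, 0, -25, 0, 0], [0, 0, 0, 0, 0], [0, 0, 0, 0, 0]]])

```text
t: 9.08
tcp_pos: [0.5118, -0.1647, 0.1947]
tcp_rot: [[0.03, 0.999, -0.019], [1.0, -0.03, 0.003], [0.002, -0.019, -1.0]]
ft_force: [-0.7, 1.2, 0.1]
width: 0.0001
```

```bash
python3 -c "
from cell import bot
print(bot.close_job())"
```

```text
the job is handed in; nothing more can be done
None
```

The emergency-stop check is done and handed in at about 9 s, well inside the 45 s limit.

- **Press:** With the fingers shut, I pushed the mushroom in to its end stop at about 13 N. After I lifted off, the camera showed it staying down by itself.
- **Release:** I pushed the lobe facing the robot round clockwise, with readings of about 3 N, until the head came up. I then backed away and lifted clear.

**Last checks**
- **Height:** In the side view the head's centre is at row 165.0. It was at 164.7 at the start and about 167.3 when latched, so the button is out.
- **Turn:** In the top view its outline matches the start to within 0.2 px on average and 1 px at the edges, so it has turned home.
- **Selector:** It shows no shift from the start.
- **Bushing and bracket:** The brightness comparison disagreed strongly with the start picture. I put this down to the arm covering or shading them, because the fingers never went near either one.
- **Oil can and hammer:** They read shifts of about 0.5 px with only small brightness changes. I treated that as shadow and measurement noise.
- **Start button:** I checked it only by eye in the pictures. It looked unchanged.

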